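# Balance the pan with clicked-in weights

## Task

I want to see how much is left in whatever is standing on the kitchen balance. Pull the weights that match it out of their snap-in dock, set them upright on the balance's empty pan so that the beam comes level, and let go. Leave the weight you do not need clicked home in the dock, leave the thing being weighed alone on its pan, and do not knock over or push about what stands around.

Things in the scene. Friction and masses are not known exactly. Their poses are not given: they have to be found in the camera images.
- balance: Two-pan kitchen balance: white base 105 x 215 mm, fixed to the worktop; beam along its own y, red pointer on the side facing own -x. Origin on the worktop under the middle of the beam. Pans 95 mm to own +y (goods pan, loaded) and 95 mm to own -y (weights pan, empty) of it; their tops are 82 mm above the worktop when level, always horizontal, and ride up or down by at most 9.5 mm.
- pan_goods_top (a point): Centre of the top face of the goods pan. The thing to be weighed stands here.
- pan_weights_top (a point): Centre of the top face of the weights pan, empty at the start: flat round steel pan 110 mm across and 5 mm thick, the same as the goods pan. The point rides up and down with the pan; its axes are those of the balance. It does not matter where on the pan a load stands.
- beam (a joint): Angle of the beam in rad: 0 level, -0.10 (stop) goods pan down as at the start, +0.10 (stop) weights pan down. A difference of about 4 g between the pans tilts it 0.01 rad; it hits the stop at about 40 g. It swings slowly and settles in about 1 s.
- weight_dock: Snap-in dock for the weights, fixed to the worktop: wooden tray 176 mm long (own y, centred), own x from -20 to +42 mm, floor 8 mm above the worktop, covered by a slotted aluminium plate 32 to 38 mm above the worktop. Origin on the worktop below the middle slot. Weights stand on the floor at own x = 0 and own y = -56, 0, +56 mm, their bodies under the plate.
- dock_mouth (a point): Mouth of the dock's middle slot: on the front edge of the plate, 19 mm to own -x of the dock's origin, 38 mm up; axes as the dock. The three slots are 14 mm wide and open to own -x. The plate overlaps the weights' bodies, so they cannot be lifted out, only drawn along own -x.
- dock_balls (a point): Between the two sprung steel balls of the middle slot, 11 mm to own -x of the dock's origin, 35 mm up; each slot has such a pair. They snap behind the weight's neck: a straight pull of about 8 to 15 N to own -x draws it past them. 18 mm along, the neck is past the balls; after 40 mm even the broadest weight is clear of plate and floor and can be lifted.
- weight_50: Small slim brass weight of 50 g (exact): round body 22 mm across and 22 mm high, above it a neck 10 mm across from 22 to 34 mm, then a grip knob 12 mm across from 34 to 50 mm. Origin at the centre of its underside, z up. At the start it stands in one of the three slots of the dock; which one varies.
- weight_100: Middle brass weight of 100 g (exact): round body 29 mm across and 22 mm high, above it a neck 10 mm across from 22 to 34 mm, then a grip knob 17 mm across from 34 to 50 mm. Origin at the centre of its underside, z up. At the start it stands in one of the three slots of the dock; which one varies.
- weight_200: Broad brass weight of 200 g (exact): round body 38 mm across and 22 mm high, above it a neck 10 mm across from 22 to 34 mm, then a grip knob 22 mm across from 34 to 50 mm. Origin at the centre of its underside, z up. At the start it stands in one of the three slots of the dock; which one varies.
- honey_jar: Round glass honey jar with a yellow lid, 68 mm across, 112 mm high; weighs 300 g within 2 %. Origin at the centre of its underside, z up. Either it stands on the goods pan or on the wooden step; not to be touched.
- tea_box: Pale green tea tin, 43 x 64 x 96 mm; weighs 250 g within 2 %. Origin at the centre of its underside, z up. Either it stands on the goods pan or on the wooden step; not to be touched.
- salt_shaker: Glass salt shaker with a metal top, 44 mm across, 90 mm high; weighs 150 g within 2 %. Origin at the centre of its underside, z up. Either it stands on the goods pan or on the wooden step; not to be touched.
- pepper_mill: Bystander: dark wooden pepper mill, 58 mm across, 150 mm high, standing between dock and balance. Origin at the centre of its underside.
- mug: Bystander: green mug, 86 x 122 x 94 mm, behind the work on the right. Origin at its underside. Behind it to the right a microwave oven, 261 mm high, stands across the corner; its nearest corners lie at about x = 0.38, y = -0.61 and x = 0.71, y = -0.28.
- timer: Bystander: round kitchen timer, 62 mm across, 50 mm high, behind the work left of the toaster. Origin at the centre of its underside. The toaster (177 mm high) reaches forward to x = 0.54 between y = -0.12 and 0.07. Wall cupboards hang over the back of the worktop from x = 0.57 on, 460 mm above it.

How it is judged:
By the outcome, as a careful person would: the job done as asked, in the order asked, and still so for the second after the job is handed in, with the robot touching nothing.
It also fails if it takes over 66 s, if anything falls off the work surface, if the arm or the gripper's body presses on something with over 40 N, if the wrist force passes 120 N, or if a joint passes its speed limit or range.

## Robot

A 6-joint arm with a two-finger parallel gripper is mounted at the origin on a cart in front of the work surface, level with it; the furniture and walls round the work are solid. World frame = base frame: x ahead of the robot, y to its left, z up, the work surface at z = 0. Lengths are in m, angles in rad, forces in N, time in s.
With the tool pointing down it reaches from about 0.375 to 0.975 m from the base axis. Payload 3.8 kg.
Tool frame: the origin (TCP) lies at the very end of the fingers, on their centre line; the grasp point (between the pads) lies 19 mm behind it; z points along the fingers, y is the line along which they close (so a half turn about z gives the same grasp; the last joint's range is limited). The gripper opens to 85 mm and grips with 20 to 120 N. Pads are 22 mm wide; open, the fingers measure 114 mm over their backs; the gripper's body (76 mm by 85 mm) begins 54 mm behind the grasp point. The pads swing forward as they close: fully open they stand 13 mm farther back than shut.
Start: joints at [1.275, 0.264, 1.604, -0, 1.274, -0.037], TCP at [0.173, 0.653, 0.231] pointing down, gripper open.
Joint ranges: [-2.63, 2.63], [-0.94, 2.18], [0.31, 2.57], [-1.31, 4.45], [0, 2.66], [-2.55, 2.55]. Speed limits (rad/s): [2.57, 2.57, 3.14, 3.14, 3.14, 3.14].

## Interface

Orientations are given as a rotation vector (axis times angle).
In Python, from workcell import monitor, viewer, job gives the robot as it stands. The module is installed in compiled form; this text tells all that it offers.
- The arm moves only by the tool step_arm, never from a script. Its argument "series" is one flat list of numbers, 4 for each row, row after row: the shift along the tool's x, y, z in m, then the turn about the tool's z in rad. A call has 1 to 8 rows; each row is the pose to reach, as a shift and turn from the pose commanded when the call began, along the tool's axes at that moment; what a row does not reach only later rows make up. A row lasts 1/8 s, in which the tool goes at most 62.5 mm and 10.7 degrees, less where a joint would pass 70% of its speed; a pose out of reach is approached as far as the arm can. A call with a gripper value outside its range is refused whole. "gripper" is the opening, from 0 (shut) to 1 (fully open), set as the call begins (left out, the last holds). The fingers move at their own pace and stop on an object; "newtons" is the grip in N (left out, the last holds). Time passes only in rows, so rows that repeat a pose let the fingers close. It gives the time, the measured TCP pose, the force, the opening and the grip force at its end, in the units of the state.
- monitor.read_state(): the state, without advancing time (a new reading comes with each control period).
- viewer.read_camera(name): name is "scene" or "top" or "wrist"; returns a dict with "image" (420x560x3 uint8, red, green, blue), "intrinsics" (3x3 intrinsics, pixels), "distortion" ([k1, k2, p1, p2, k3] as OpenCV has them; the pictures are not rectified), "T" (4x4, takes a point from camera to world coordinates); the wrist camera has in their place "hand_eye" (4x4, takes a point from camera to tool coordinates, whose origin is the TCP and whose axes are the flange's). Camera axes: x right, y up, looking along -z (the intrinsics and any distortion apply to the point x, -y, -z); pixel columns grow to the right and rows downward; lengths in m; the calibration is good to about 2 mm. A picture is of the moment at which its call begins: read the wrist's pose just before it. There is no depth.
- job.finish_job(): hands the job in; it is judged then, once.
Trained networks look in a picture, given as the dict that the camera call returned (one of the last four; its "shot" number tells which), for a name from the list of things; names that differ only in an ending like _2 or _b are one class to them, and where a whole thing is asked for, a point or a joint stands for the part that bears it (a point fixed in the world has none). Each returns a list of dicts, best first, with "score" (0 to 1); they miss things now and then, are a little off and sometimes report something else, mostly with a low value. They report only what shows in the picture. A call takes as long as a camera call.
- viewer.boxes_of(picture, label): "extent" ([centre column, centre row, width, height] in pixels, round what is visible of it).
- viewer.spot_point(picture, label): "point" ([column, row] in pixels: a listed point, or the origin of a listed thing).
The state is a dict: "time": time; "q": joint angles; "joint_vel": joint speeds; "joint_torque": joint torques, N m; "tool_pos": TCP position; "tcp_rot": TCP orientation; "wrist_force": force on the tool from outside, world axes, zero at the start; "torque": the same for the moment, N m; "width": opening from 0.0 (shut) to 1.0 (fully open); "grip_force": force on a finger pad.
Only numpy, scipy, OpenCV 4.12 (cv2) and the standard library are available. Lean on these libraries where they do the work, as an engineer would, in place of code of your own. Each camera call takes 0.05 s, during which the arm holds its last target. There are 200 camera calls.

## Working session

There is one attempt and no reset: what is moved stays moved. The work goes in short steps, Python scripts to look and compute and a tool call to move; the robot and the scene stay as the last step left them, time stands still between calls to the robot, and variables do not carry over. Pictures are saved under pics/ and viewed, at most 10 in all, crops included, and the job is handed in when it is done.

Besides the shell and the picture viewer there is one more tool, called after "Call:" by a JSON object that holds its "api" and its "payload". step_arm: Moves the arm, as the interface text tells. Its arguments: {"type":"object","properties":{"series":{"type":"array"},"gripper":{"type":"number"},"newtons":{"type":"number"}},"required":["series"]}

```bash
mkdir -p pics; cat > h.py <<'E'
import numpy as np, cv2
from scipy.spatial.transform import Rotation as R
from workcell import monitor, viewer, job
def camT(p):
    if "T" in p: return np.array(p["T"])
    s=monitor.read_state(); T=np.eye(4); T[:3,:3]=R.from_rotvec(s["tcp_rot"]).as_matrix(); T[:3,3]=s["tool_pos"]
    return T@np.array(p["hand_eye"])
def ray(p,T,px):
    u=cv2.undistortPoints(np.array([[px]],float),np.array(p["intrinsics"]),np.array(p["distortion"]))[0,0]
    return T[:3,3],T[:3,:3]@np.array([u[0],-u[1],-1.])
def onz(p,T,px,z):
    o,d=ray(p,T,px); return o+d*(z-o[2])/d[2]
def proj(p,T,X):
    c=T[:3,:3].T@(np.array(X)-T[:3,3]); 
    return cv2.projectPoints(np.array([[c[0],-c[1],-c[2]]]),np.zeros(3),np.zeros(3),np.array(p["intrinsics"]),np.array(p["distortion"]))[0].ravel()
def shot(n,f=None):
    p=viewer.read_camera(n); T=camT(p)
    if f: cv2.imwrite("pics/"+f,cv2.cvtColor(p["image"],cv2.COLOR_RGB2BGR))
    return p,T
E
python3 - <<'E'
from h import *
for n in ["scene","top"]:
    p,T=shot(n,n+".png"); print(n,T[:3,3].round(3))
    for l,z in dict(balance=0,pan_goods_top=.073,pan_weights_top=.091,weight_dock=0,dock_mouth=.038,dock_balls=.035,weight_50=.008,weight_100=.008,weight_200=.008,honey_jar=.073,tea_box=.073,salt_shaker=.073,pepper_mill=0,mug=0,timer=0).items():
        for r in viewer.spot_point(p,l)[:2]: print(l,round(r["score"],2),np.round(r["point"]),onz(p,T,r["point"],z).round(3))
s=monitor.read_state();print(s)
E
```

```text
scene [-0.25   0.682  0.671]
balance 0.73 [373. 221.] [ 0.453 -0.218  0.   ]
pan_goods_top 0.64 [345. 204.] [ 0.483 -0.131  0.073]
pan_weights_top 0.87 [405. 183.] [ 0.441 -0.328  0.091]
weight_dock 0.88 [239. 278.] [0.482 0.22  0.   ]
dock_mouth 0.57 [241. 274.] [0.452 0.234 0.038]
dock_balls 0.58 [242. 270.] [0.465 0.223 0.035]
weight_50 0.62 [256. 268.] [0.479 0.174 0.008]
weight_50 0.46 [239. 276.] [0.479 0.222 0.008]
weight_100 0.62 [256. 268.] [0.479 0.174 0.008]
weight_100 0.46 [239. 276.] [0.479 0.222 0.008]
weight_200 0.62 [256. 268.] [0.479 0.174 0.008]
weight_200 0.46 [239. 276.] [0.479 0.222 0.008]
honey_jar 0.65 [138. 232.] [0.712 0.358 0.073]
honey_jar 0.39 [242. 272.] [0.417 0.255 0.073]
tea_box 0.93 [344. 201.] [ 0.502 -0.143  0.073]
salt_shaker 0.87 [187. 212.] [0.724 0.217 0.073]
pepper_mill 0.6 [317. 251.] [0.448 0.004 0.   ]
timer 0.4 [373. 218.] [ 0.467 -0.234  0.   ]
top [ 0.403 -0.     1.443]
balance 0.56 [356. 252.] [ 0.462 -0.226  0.   ]
pan_goods_top 0.61 [329. 247.] [ 0.473 -0.136  0.073]
pan_weights_top 0.79 [395. 259.] [ 0.436 -0.326  0.091]
weight_dock 0
[... 748 characters left out ...]
]
{'time': 1.6, 'q': array([ 1.27510696e+00,  2.63927965e-01,  1.60401605e+00,  1.10204030e-05,
        1.27370380e+00, -3.69111632e-02]), 'joint_vel': array([ 5.86616211e-04,  9.70498484e-04,  3.08017599e-04, -1.36667357e-03,
        8.07740362e-06,  9.53217520e-04]), 'joint_torque': array([-4.95068707e-04, -5.15036559e+01, -3.67718053e+01,  4.02777698e-05,
        7.73630782e-04, -2.57836598e-05]), 'tool_pos': array([0.17273334, 0.65250876, 0.23125218]), 'tcp_rot': array([-4.05357100e-01, -3.11531176e+00,  8.27017878e-05]), 'wrist_force': array([-0.85939589, -0.56584447,  0.15385861]), 'torque': array([-0.01768749,  0.00202614,  0.00949575]), 'grip_force': 0.0, 'width': 0.9972991165756655}
```

View pics/scene.png

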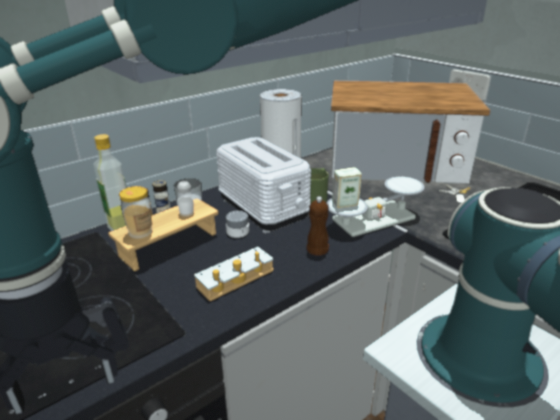

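```bash
python3 -c "
import cv2
a=cv2.imread('pics/top.png')[200:300,150:440];cv2.imwrite('pics/topc.png',cv2.resize(a,None,fx=2.7,fy=2.7,interpolation=2))"
```

```text
(no output)
```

View pics/topc.png

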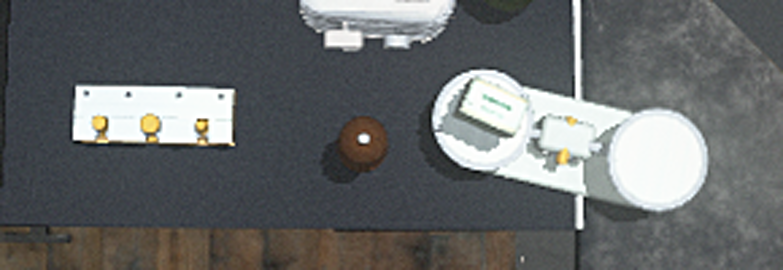

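The tea tin stands on the goods pan, so 200 g + 50 g are needed. Top view crop: the knob at (150,123) in the middle slot is the broadest (200), the one at (202,127) on the right is the slimmest (50), and the one at (100,123) on the left is the 100. The pepper mill is at (363,140) and the empty pan at (658,158). I'll go above the dock with the fingers turned along the dock's x.

Call:
{"api": "step_arm", "payload": {"series": [-0.0448,-0.0435,0,0.17,-0.0895,-0.087,0,0.34,-0.134,-0.1305,0,0.51,-0.179,-0.174,0,0.68,-0.224,-0.2175,0,0.85,-0.2685,-0.261,0,1.02,-0.313,-0.3045,0,1.19,-0.358,-0.348,0,1.356], "gripper": 0.6, "newtons": 60}}

```text
time: 2.6
tool_pos: [0.4306, 0.2228, 0.2318]
tcp_rot: [2.275, 2.166, 0.002]
wrist_force: [1.2, 0.2, -0.0]
width: 0.604
grip_force: 0.0
```

Call:
{"api": "step_arm", "payload": {"series": [0,0,0,0,0,0,0,0,0,0,0,0]}}

```text
time: 2.98
tool_pos: [0.429, 0.2257, 0.2313]
tcp_rot: [-2.267, -2.175, -0.0]
wrist_force: [0.3, 0.0, -0.2]
width: 0.603
grip_force: 0.0
```

```bash
python3 - <<'E'
from h import *
p,T=shot("wrist","w1.png"); s=monitor.read_state(); print(s["tool_pos"].round(4),R.from_rotvec(s["tcp_rot"]).as_matrix().round(3).tolist(),s["time"],s["width"])
for l,z in dict(weight_50=.008,weight_100=.008,weight_200=.008,dock_mouth=.038,dock_balls=.035,weight_dock=0).items():
    for r in viewer.spot_point(p,l)[:3]: print(l,round(r["score"],2),np.round(r["point"]),onz(p,T,r["point"],z).round(4))
E
```

```text
[0.429  0.2259 0.2313] [[0.041, 0.999, -0.0], [0.999, -0.041, 0.0], [0.0, -0.0, -1.0]] 3.025 0.6000453659248384
weight_50 0.67 [317. 181.] [0.4716 0.2221 0.008 ]
weight_50 0.56 [320. 174.] [0.4754 0.2296 0.008 ]
weight_50 0.53 [323. 124.] [0.4784 0.2858 0.008 ]
weight_100 0.67 [317. 181.] [0.4716 0.2221 0.008 ]
weight_100 0.56 [320. 174.] [0.4754 0.2296 0.008 ]
weight_100 0.53 [323. 124.] [0.4784 0.2858 0.008 ]
weight_200 0.67 [317. 181.] [0.4716 0.2221 0.008 ]
weight_200 0.56 [320. 174.] [0.4754 0.2296 0.008 ]
weight_200 0.53 [323. 124.] [0.4784 0.2858 0.008 ]
dock_mouth 0.89 [310. 177.] [0.4612 0.2327 0.038 ]
dock_mouth 0.27 [317. 179.] [0.4683 0.2305 0.038 ]
dock_balls 0.62 [315. 181.] [0.4668 0.2282 0.035 ]
weight_dock 0.61 [324. 176.] [0.4813 0.2257 0.    ]
```

View pics/w1.png

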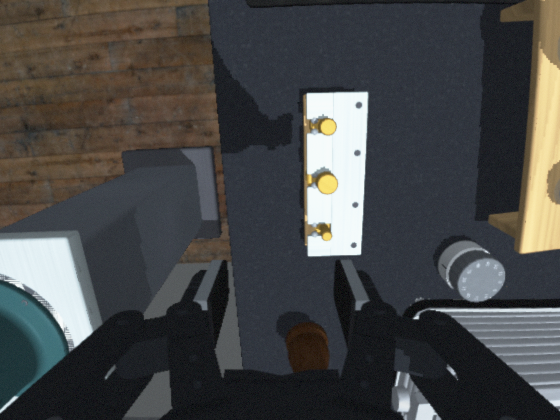

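The wrist view shows three knob tops: 100 at (328,126), 200 at (327,184) and 50 at (326,232). The dock plate's corners are near (307,93), (368,93), (360,255) and (308,256), and the slots face left (-x).

```bash
python3 - <<'E'
from h import *
p,T=shot("wrist")
s=monitor.read_state()
im=p["image"]; hsv=cv2.cvtColor(im,cv2.COLOR_RGB2HSV)
m=((hsv[...,0]>15)&(hsv[...,0]<32)&(hsv[...,1]>130)&(hsv[...,2]>170)).astype(np.uint8); m[:95]=0;m[255:]=0;m[:,:300]=0;m[:,366:]=0
m=cv2.morphologyEx(m,cv2.MORPH_OPEN,np.ones((5,5)))
n,_,st,c=cv2.connectedComponentsWithStats(m)
for i in range(1,n): print(st[i],c[i].round(1),onz(p,T,c[i],.058).round(4))
for px in [(328,126),(327,184),(326,232)]: print(px,onz(p,T,px,.058).round(4))
for px in [(307,93),(368,93),(360,255),(308,256)]: print(px,onz(p,T,px,.038).round(4))
cv2.imwrite("pics/w1c.png",cv2.cvtColor(cv2.resize(im[85:265,290:385],None,fx=3.3,fy=3.3,interpolation=2),cv2.COLOR_RGB2BGR))
E
```

```text
[321 119  14  15 179] [327.4 125.8] [0.4774 0.285  0.058 ]
[319 174  17  19 273] [326.9 183. ] [0.4769 0.2295 0.058 ]
[323 232   7   7  48] [326.1 235.1] [0.4761 0.1737 0.058 ]
(328, 126) [0.478  0.2848 0.058 ]
(327, 184) [0.4769 0.2284 0.058 ]
(326, 232) [0.476  0.1771 0.058 ]
(307, 93) [0.4602 0.3161 0.038 ]
(368, 93) [0.5204 0.3141 0.038 ]
(360, 255) [0.5176 0.1392 0.038 ]
(308, 256) [0.4582 0.1406 0.038 ]
```

View pics/w1c.png

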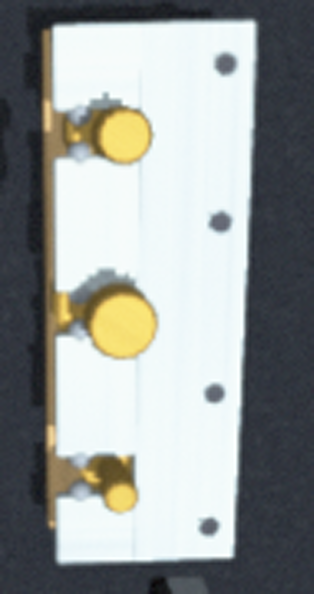

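Call:
{"api": "step_arm", "payload": {"series": [0.005,0.0478,0,-0.03,0.005,0.0478,0.06,-0.03,0.005,0.0478,0.12,-0.03,0.005,0.0478,0.12,-0.03,0.005,0.0478,0.12,-0.03], "gripper": 0.5}}

```text
time: 4.0
tool_pos: [0.4788, 0.228, 0.113]
tcp_rot: [2.236, 2.205, 0.003]
wrist_force: [-0.4, 0.3, 0.2]
width: 0.498
grip_force: 0.0
```

```bash
python3 - <<'E'
from h import *
p,T=shot("wrist","w2.png"); s=monitor.read_state(); print(s["tool_pos"].round(4),R.from_rotvec(s["tcp_rot"]).as_matrix().round(3).tolist(),s["time"],s["width"])
im=p["image"]; hsv=cv2.cvtColor(im,cv2.COLOR_RGB2HSV)
m=((hsv[...,0]>15)&(hsv[...,0]<32)&(hsv[...,1]>130)&(hsv[...,2]>170)).astype(np.uint8); m[400:]=0
m=cv2.morphologyEx(m,cv2.MORPH_OPEN,np.ones((7,7)))
n,_,st,c=cv2.connectedComponentsWithStats(m)
for i in range(1,n): print(st[i],c[i].round(1),onz(p,T,c[i],.058).round(4))
E
```

```text
[0.4798 0.2284 0.1143] [[0.014, 1.0, 0.004], [1.0, -0.014, 0.002], [0.002, 0.004, -1.0]] 4.05 0.49732857064333497
[274 134  12  11 103] [279.6 138.9] [0.4813 0.2887 0.058 ]
[263 225  28  20 466] [276.7 233.8] [0.4785 0.2275 0.058 ]
[272 300   9   9  79] [276.1 304. ] [0.4772 0.1737 0.058 ]
```

View pics/w2.png

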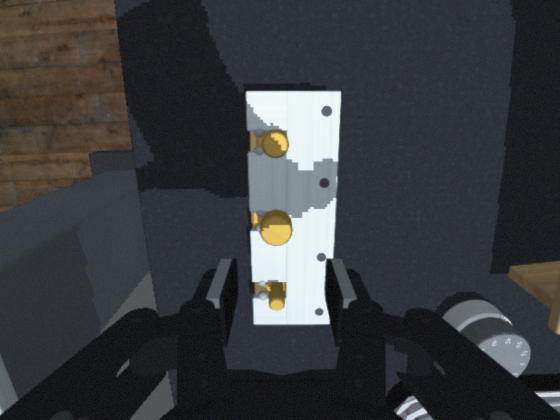

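The 200's knob (276,227) lies between the fingers, with the 50 at (276,303) and the 100 at (276,144). Alignment is fine, so I'll go down and grip.

Call:
{"api": "step_arm", "payload": {"series": [0.001,0,0.035,0,0.001,0,0.069,0,0.001,0,0.069,0,0.001,0,0.069,0]}}

```text
time: 4.55
tool_pos: [0.4799, 0.2295, 0.0452]
tcp_rot: [2.236, 2.205, 0.007]
wrist_force: [-0.5, 0.1, 0.2]
width: 0.501
grip_force: 0.0
```

Call:
{"api": "step_arm", "payload": {"series": [0,0,0,0,0,0,0,0,0,0,0,0,0,0,0,0,0,0,0,0,0,0,0,0], "gripper": 0, "newtons": 60}}

```text
time: 5.3
tool_pos: [0.478, 0.2292, 0.0449]
tcp_rot: [-2.237, -2.205, -0.002]
wrist_force: [-5.2, 0.2, 11.1]
width: 0.231
grip_force: 58.2
```

Call:
{"api": "step_arm", "payload": {"series": [0,0,-0.001,0,0,0,-0.001,0]}}

```text
time: 5.55
tool_pos: [0.4779, 0.2291, 0.0449]
tcp_rot: [-2.237, -2.205, -0.002]
wrist_force: [-4.6, 1.1, 8.3]
width: 0.222
grip_force: 59.0
```

Call:
{"api": "step_arm", "payload": {"series": [0,-0.004,0,0,0,-0.008,0,0,0,-0.012,0,0,0,-0.016,0,0,0,-0.021,0,0,0,-0.026,0,0]}}

```text
time: 6.3
tool_pos: [0.4539, 0.2295, 0.0447]
tcp_rot: [2.235, 2.204, 0.007]
wrist_force: [3.7, -0.1, 5.7]
width: 0.227
grip_force: 59.5
```

Call:
{"api": "step_arm", "payload": {"series": [0,-0.007,0,0,0,-0.014,0,0,0,-0.022,0,0,0,-0.03,0,0,0,-0.03,0,0,0,-0.03,0,0]}}

```text
time: 7.05
tool_pos: [0.4212, 0.2291, 0.0428]
tcp_rot: [-2.237, -2.206, 0.001]
wrist_force: [-0.0, 0.1, -2.7]
width: 0.23
grip_force: 59.0
```

```bash
python3 - <<'E'
from h import *
p,T=shot("wrist","w3.png"); s=monitor.read_state(); print(s["tool_pos"].round(4),s["wrist_force"],s["grip_force"],s["width"])
E
```

```text
[0.4216 0.2292 0.043 ] [-0.20959747  0.44272359 -2.05163215] 58.96865129470825 0.22635605803228412
```

View pics/w3.png

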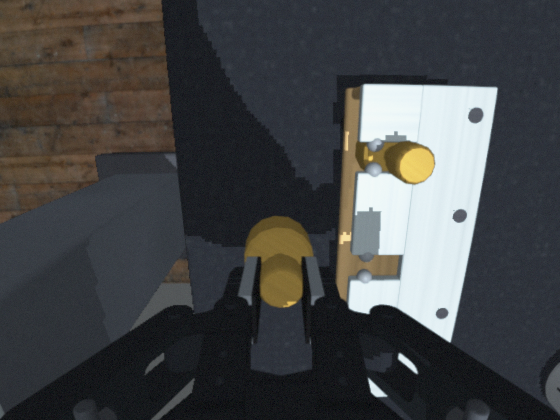

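The 200 is held upright and clear of the dock (knob at (282,275)), and its slot is empty. I'll lift it and carry it over the mill.

Call:
{"api": "step_arm", "payload": {"series": [0,0,-0.055,0,0,0,-0.11,0,0,0,-0.165,0,0,0,-0.207,0,-0.05,0.003,-0.207,0,-0.105,0.006,-0.207,0,-0.165,0.009,-0.207,0,-0.225,0.012,-0.207,0]}}

```text
time: 8.1
tool_pos: [0.4305, 0.0024, 0.2505]
tcp_rot: [2.236, 2.206, 0.001]
wrist_force: [1.0, 0.2, -1.3]
width: 0.225
grip_force: 59.2
```

Call:
{"api": "step_arm", "payload": {"series": [-0.06,0.003,0,0,-0.12,0.006,0,0,-0.18,0.009,0,0,-0.24,0.012,0,0,-0.28,0.014,0,0,-0.311,0.0155,0,0,-0.311,0.0155,0,0,-0.311,0.0155,0,0]}}

```text
time: 9.1
tool_pos: [0.4415, -0.3067, 0.2499]
tcp_rot: [-2.237, -2.204, -0.0]
wrist_force: [0.6, 0.4, -2.9]
width: 0.226
grip_force: 59.1
```

```bash
python3 - <<'E'
from h import *
for n in ["wrist","scene"]:
    p,T=shot(n,n+"4.png")
    if n=="wrist": s=monitor.read_state(); print(s["tool_pos"].round(4),R.from_rotvec(s["tcp_rot"]).as_matrix().round(3).tolist(),s["grip_force"],s["width"],s["time"])
    for l,z in dict(pan_weights_top=.0915,balance=0).items():
      for r in viewer.spot_point(p,l)[:2]: print(n,l,round(r["score"],2),np.round(r["point"]),onz(p,T,r["point"],z).round(4))
E
```

```text
[ 0.4416 -0.3064  0.25  ] [[0.014, 1.0, -0.0], [1.0, -0.014, 0.001], [0.001, -0.001, -1.0]] 59.13415253162384 0.23264161820195706 9.15
wrist pan_weights_top 0.69 [276. 207.] [ 0.4379 -0.3202  0.0915]
scene pan_weights_top 0.54 [403. 186.] [ 0.4324 -0.3089  0.0915]
scene balance 0.96 [373. 220.] [ 0.458  -0.2226  0.    ]
```

View pics/wrist4.png

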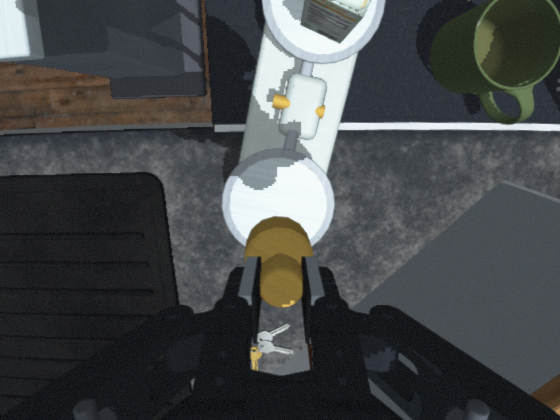

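The pan's centre shows at about (278,202), with the 200 held over its near half. I'll lower it on the balance side of the pan.

Call:
{"api": "step_arm", "payload": {"series": [0.003,0,0.04,0,0.003,0,0.08,0,0.003,0,0.105,0,0.003,0,0.116,0,0.003,0,0.116,0,0.003,0,0.116,0]}}

```text
time: 10.15
tool_pos: [0.4428, -0.3048, 0.1359]
tcp_rot: [2.235, 2.204, 0.001]
wrist_force: [0.6, -0.6, -2.4]
width: 0.225
grip_force: 59.2
```

Call:
{"api": "step_arm", "payload": {"series": [0,0,0.002,0,0,0,0.004,0,0,0,0.006,0,0,0,0.006,0]}}

```text
time: 10.65
tool_pos: [0.4419, -0.3042, 0.1285]
tcp_rot: [2.237, 2.205, 0.0]
wrist_force: [-1.7, 0.3, 0.1]
width: 0.227
grip_force: 59.3
```

Call:
{"api": "step_arm", "payload": {"series": [0,0,0,0,0,0,0,0,0,0,0,0,0,0,0,0], "gripper": 0.45}}

```text
time: 11.15
tool_pos: [0.4418, -0.3041, 0.1284]
tcp_rot: [2.237, 2.206, 0.0]
wrist_force: [-1.0, 0.3, -0.2]
width: 0.454
grip_force: 0.0
```

Call:
{"api": "step_arm", "payload": {"series": [0,0,-0.03,0,0,0,-0.08,0,0,0,-0.12,0,0,0,-0.12,0]}}

```text
time: 11.65
tool_pos: [0.444, -0.3058, 0.2531]
tcp_rot: [2.231, 2.2, 0.002]
wrist_force: [0.2, -0.5, -0.7]
width: 0.45
grip_force: 0.0
```

```bash
python3 - <<'E'
from h import *
p,T=shot("wrist","w5.png"); s=monitor.read_state(); print(s["tool_pos"].round(4),s["wrist_force"],s["time"])
p,T=shot("scene"); cv2.imwrite("pics/s5.png",cv2.cvtColor(cv2.resize(p["image"][140:250,300:440],None,fx=4,fy=4,interpolation=2),cv2.COLOR_RGB2BGR))
E
```

```text
[ 0.4428 -0.3049  0.2505] [-0.26037296  0.44400053 -0.03113031] 11.7
```

View pics/w5.png

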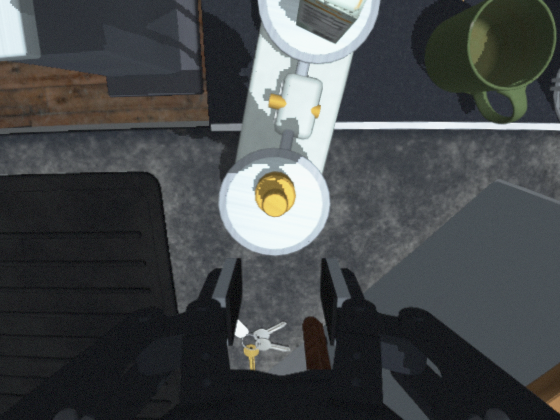

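The 200 stands upright on the pan (275,192), with free pan in front of it. Now the 50.

Call:
{"api": "step_arm", "payload": {"series": [0.06,0.003,0,0,0.12,0.007,0,0,0.18,0.01,0,0,0.24,0.014,0,0,0.3,0.018,0,0,0.36,0.021,0,0,0.42,0.025,0,0,0.478,0.0287,0,0]}}

```text
time: 12.75
tool_pos: [0.4758, 0.1751, 0.2461]
tcp_rot: [-2.236, -2.205, 0.005]
wrist_force: [1.1, -0.3, 0.2]
width: 0.448
grip_force: 0.0
```

Call:
{"api": "step_arm", "payload": {"series": [0,0,0.04,0,0,0,0.09,0,0,0,0.13,0,0,0,0.14,0,0,0,0.14,0,0,0,0.14,0]}}

```text
time: 13.5
tool_pos: [0.4786, 0.1738, 0.11]
tcp_rot: [2.236, 2.205, 0.004]
wrist_force: [0.6, 0.6, 0.9]
width: 0.441
grip_force: 0.0
```

```bash
python3 - <<'E'
from h import *
p,T=shot("wrist","w6.png"); s=monitor.read_state(); print(s["tool_pos"].round(4),R.from_rotvec(s["tcp_rot"]).as_matrix().round(3).tolist(),s["time"],s["width"])
im=p["image"]; hsv=cv2.cvtColor(im,cv2.COLOR_RGB2HSV)
m=((hsv[...,0]>15)&(hsv[...,0]<32)&(hsv[...,1]>130)&(hsv[...,2]>120)).astype(np.uint8); m[400:]=0
m=cv2.morphologyEx(m,cv2.MORPH_OPEN,np.ones((7,7)))
n,_,st,c=cv2.connectedComponentsWithStats(m)
for i in range(1,n): print(st[i],c[i].round(1),onz(p,T,c[i],.058).round(4))
print(proj(p,T,[.477,.1735,.058]))
E
```

```text
[0.4788 0.1739 0.1103] [[0.014, 1.0, 0.003], [1.0, -0.014, 0.001], [0.001, 0.003, -1.0]] 13.55 0.4466349524327774
[260  33  27  29 640] [273.4  46.8] [0.4775 0.2848 0.058 ]
[269 228  14  14 171] [275.4 234.5] [0.4767 0.1739 0.058 ]
[275.8797131  235.13051764]
```

View pics/w6.png

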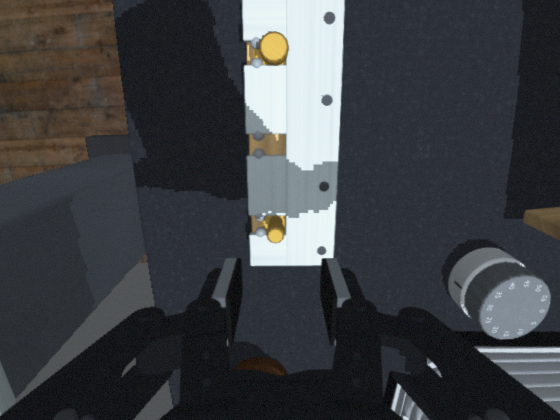

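The 50's knob is at (275,234), in line with the fingers. Going down to grip it.

Call:
{"api": "step_arm", "payload": {"series": [0,0,0.03,0,0,0,0.06,0,0,0,0.06,0,0,0,0.06,0]}}

```text
time: 14.05
tool_pos: [0.4786, 0.1738, 0.05]
tcp_rot: [2.236, 2.205, 0.004]
wrist_force: [0.1, 0.2, 1.1]
width: 0.45
grip_force: 0.0
```

Call:
{"api": "step_arm", "payload": {"series": [0,0,0,0,0,0,0,0,0,0,0,0,0,0,0,0,0,0,0,0,0,0,0,0], "gripper": 0, "newtons": 60}}

```text
time: 14.8
tool_pos: [0.4781, 0.1739, 0.05]
tcp_rot: [2.236, 2.205, 0.003]
wrist_force: [-2.1, 0.0, 6.5]
width: 0.099
grip_force: 58.7
```

Call:
{"api": "step_arm", "payload": {"series": [0,-0.004,0,0,0,-0.008,0,0,0,-0.012,0,0,0,-0.017,0,0,0,-0.022,0,0,0,-0.028,0,0,0,-0.035,0,0,0,-0.042,0,0]}}

```text
time: 15.8
tool_pos: [0.4331, 0.1736, 0.0474]
tcp_rot: [-2.236, -2.204, 0.005]
wrist_force: [-0.5, -0.3, -0.3]
width: 0.095
grip_force: 58.9
```

Call:
{"api": "step_arm", "payload": {"series": [0,-0.012,0,0,0,-0.012,0,0]}}

```text
time: 16.05
tool_pos: [0.4207, 0.1737, 0.0472]
tcp_rot: [-2.235, -2.205, 0.005]
wrist_force: [-0.8, 0.8, -0.3]
width: 0.095
grip_force: 58.9
```

```bash
python3 - <<'E'
from h import *
p,T=shot("wrist","w7.png"); s=monitor.read_state(); print(s["tool_pos"].round(4),s["wrist_force"],s["grip_force"],s["width"])
E
```

```text
[0.4217 0.174  0.0476] [ 0.16041565  0.18273964 -0.10441644] 58.87019634246826 0.09304289160636761
```

View pics/w7.png

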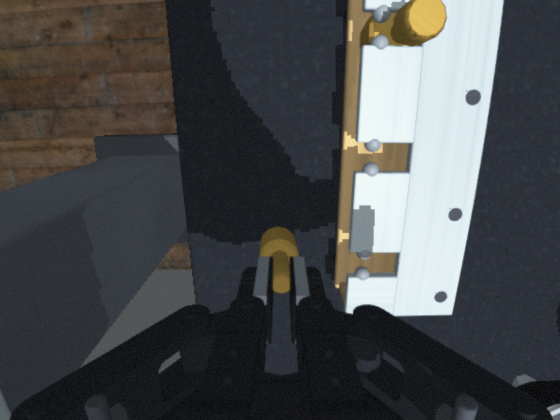

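The 50 is held free of the dock (knob at (281,270)) and the 100 is still home at the top right. Carrying the 50 over.

Call:
{"api": "step_arm", "payload": {"series": [0,0,-0.055,0,0,0,-0.11,0,0,0,-0.165,0,0,0,-0.207,0,-0.05,0.0025,-0.207,0,-0.105,0.005,-0.207,0,-0.165,0.008,-0.207,0,-0.225,0.011,-0.207,0]}}

```text
time: 17.1
tool_pos: [0.4309, -0.0526, 0.2554]
tcp_rot: [2.236, 2.206, 0.001]
wrist_force: [1.2, -0.3, 0.3]
width: 0.093
grip_force: 58.9
```

Call:
{"api": "step_arm", "payload": {"series": [-0.06,0.003,0,0,-0.12,0.006,0,0,-0.18,0.009,0,0,-0.23,0.0115,0,0,-0.27,0.0135,0,0,-0.293,0.0143,0,0,-0.293,0.0143,0,0,-0.293,0.0143,0,0]}}

```text
time: 18.1
tool_pos: [0.4412, -0.343, 0.2551]
tcp_rot: [-2.236, -2.206, -0.001]
wrist_force: [0.1, -0.0, -0.7]
width: 0.095
grip_force: 58.9
```

Call:
{"api": "step_arm", "payload": {"series": [0,0,0.04,0,0,0,0.08,0,0,0,0.103,0,0,0,0.113,0,0,0,0.113,0,0,0,0.113,0]}}

```text
time: 18.85
tool_pos: [0.4422, -0.3445, 0.1439]
tcp_rot: [2.235, 2.205, 0.0]
wrist_force: [0.1, -0.7, -0.6]
width: 0.096
grip_force: 58.9
```

Call:
{"api": "step_arm", "payload": {"series": [0,0,0.003,0,0,0,0.006,0,0,0,0.009,0,0,0,0.011,0,0,0,0.013,0,0,0,0.015,0,0,0,0.016,0,0,0,0.016,0]}}

```text
time: 19.85
tool_pos: [0.4412, -0.3441, 0.1262]
tcp_rot: [-2.237, -2.206, -0.0]
wrist_force: [-0.7, -0.8, -0.3]
width: 0.09
grip_force: 58.9
```

Call:
{"api": "step_arm", "payload": {"series": [0,0,0.0005,0,0,0,0.001,0,0,0,0.001,0,0,0,0.001,0]}}

```text
time: 20.35
tool_pos: [0.4412, -0.3441, 0.1253]
tcp_rot: [2.237, 2.206, -0.0]
wrist_force: [-1.2, 0.1, 0.1]
width: 0.094
grip_force: 58.9
```

```bash
python3 - <<'E'
from h import *
f=[];z=[]
for i in range(6):
    p,T=shot("scene"); s=monitor.read_state(); f.append(s["wrist_force"]); z.append(s["tool_pos"][2])
print(np.mean(f,0).round(2),np.mean(z).round(4))
E
```

```text
[-0.3   0.14 -0.16] 0.1253
```

Call:
{"api": "step_arm", "payload": {"series": [0,0,0.0005,0,0,0,0.001,0,0,0,0.001,0,0,0,0.001,0]}}

```text
time: 21.15
tool_pos: [0.4412, -0.3441, 0.1243]
tcp_rot: [2.237, 2.206, -0.0]
wrist_force: [-0.1, -0.3, -0.3]
width: 0.099
grip_force: 58.9
```

Call:
{"api": "step_arm", "payload": {"series": [0,0,0,0,0,0,0,0,0,0,0,0,0,0,0,0,0,0,0,0,0,0,0,0], "gripper": 0.35}}

```text
time: 21.9
tool_pos: [0.4412, -0.3441, 0.1243]
tcp_rot: [-2.237, -2.206, 0.0]
wrist_force: [0.1, 0.4, -0.2]
width: 0.345
grip_force: 0.0
```

Call:
{"api": "step_arm", "payload": {"series": [0,0,-0.02,0,0,0,-0.06,0,0,0,-0.12,0,0,0,-0.12,0,0,0,-0.12,0,0,0,-0.12,0,0,0,-0.12,0,0,0,-0.12,0]}}

```text
time: 22.9
tool_pos: [0.4408, -0.3437, 0.2431]
tcp_rot: [-2.236, -2.204, 0.0]
wrist_force: [0.5, 0.1, 1.1]
width: 0.353
grip_force: 0.0
```

```bash
python3 - <<'E'
from h import *
p,T=shot("wrist","w8.png"); s=monitor.read_state(); print(s["tool_pos"].round(4),s["time"],s["width"])
im=p["image"]; hsv=cv2.cvtColor(im,cv2.COLOR_RGB2HSV)
m=((hsv[...,0]>15)&(hsv[...,0]<32)&(hsv[...,1]>130)&(hsv[...,2]>120)).astype(np.uint8); m[400:]=0
m=cv2.morphologyEx(m,cv2.MORPH_OPEN,np.ones((5,5)))
n,_,st,c=cv2.connectedComponentsWithStats(m)
for i in range(1,n): print(st[i],c[i].round(1),onz(p,T,c[i],.12).round(4))
print("exp knob tops",proj(p,T,[.442,-.304,.132]).round(1),proj(p,T,[.441,-.344,.132]).round(1))
for r in viewer.spot_point(p,"pan_weights_top")[:1]+viewer.spot_point(p,"pan_goods_top")[:1]: print(r)
for r in viewer.boxes_of(p,"weight_50")[:4]: print(r)
p,T=shot("scene","s8.png")
for l in ["pan_weights_top","pan_goods_top"]:
  for r in viewer.spot_point(p,l)[:1]: print(l,r)
old=cv2.imread("pics/scene.png"); 
for dz in (.0915,.082,.0725): print(dz,proj(p,T,[.440,-.318,dz]).round(1))
for l in ["tea_box","weight_100","pepper_mill"]:
  for r in viewer.boxes_of(p,l)[:2]: print(l,r)
E
```

```text
[ 0.4409 -0.3439  0.2435] 22.95 0.3543492841837674
[273  54  16  14 186] [280.1  60.9] [ 0.443 -0.231  0.12 ]
[319  67   7   8  51] [322.1  70.3] [ 0.475  -0.2381  0.12  ]
[260 133  40  31 580] [280.1 145.2] [ 0.4421 -0.2947  0.12  ]
[267 148  24  24 466] [278.7 159.4] [ 0.4408 -0.3062  0.12  ]
[269 188  21  15 190] [280.  194.5] [ 0.4414 -0.336   0.12  ]
[273 204  12  11 114] [278.5 208.7] [ 0.44   -0.3486  0.12  ]
exp knob tops [280.1 158.9] [279.5 207.7]
{'point': [278.5, 165.9], 'score': 0.69}
{'extent': [279.2, 199.0, 29.8, 25.2], 'score': 0.96}
{'extent': [278.9, 153.6, 39.5, 46.7], 'score': 0.64}
pan_weights_top {'point': [401.8, 188.2], 'score': 0.54}
pan_goods_top {'point': [404.3, 187.3], 'score': 0.7}
0.0915 [403.1 183.9]
0.082 [402.6 186.9]
0.0725 [402.2 189.8]
tea_box {'extent': [347.0, 183.3, 27.8, 38.2], 'score': 0.94}
tea_box {'extent': [236.2, 272.4, 76.9, 52.6], 'score': 0.63}
weight_100 {'extent': [217.0, 280.6, 11.4, 21.1], 'score': 0.54}
weight_100 {'extent': [400.5, 179.4, 9.6, 20.1], 'score': 0.52}
pepper_mill {'extent': [318.8, 228.3, 24.7, 53.8], 'score': 0.75}
```

```bash
python3 - <<'E'
from h import *
a=cv2.imread("pics/scene.png",0)
p,T=shot("scene","s9.png"); b=cv2.imread("pics/s9.png",0); s=cv2.imread("pics/s8.png",0)
def sh(im,x,y,w,h):
    t=cv2.resize(a[y:y+h,x:x+w],None,fx=8,fy=8,interpolation=2); r=cv2.resize(im[y-8:y+h+8,x-8:x+w+8],None,fx=8,fy=8,interpolation=2)
    _,v,_,l=cv2.minMaxLoc(cv2.matchTemplate(r,t,5)); return round(v,3),l[0]/8-8,l[1]/8-8
for n,q in dict(tea=(334,167,28,34),mill=(307,198,22,58),w100=(209,265,16,18),wpanR=(412,176,14,20)).items(): print(n,sh(s,*q),sh(b,*q))
for dz in (.0725,.082,.0915): print(proj(p,T,[.473,-.131,dz+.05]).round(2), proj(p,T,[.440,-.318,.164-dz]).round(2))
print(monitor.read_state()["time"])
E
```

```text
tea (0.996, 0.25, -2.875) (0.996, 0.25, -2.875)
mill (0.986, -0.25, -0.375) (0.986, -0.25, -0.375)
w100 (0.998, 0.0, 0.0) (0.998, 0.0, 0.0)
wpanR (0.129, -8.0, -8.0) (0.13, -8.0, -8.0)
[349.31 189.37] [403.05 183.85]
[349.55 186.13] [402.64 186.86]
[349.79 182.87] [402.22 189.84]
23.45
```

```bash
python3 -c "
from workcell import job
print(job.finish_job())"
```

```text
the job is handed in; nothing more can be done
None
```

The tea tin weighs about 250 g: I set the 200 g and 50 g weights upright on the empty pan, and the beam came level to within what the camera shows (about 0.01 rad, or 4 g); the 100 g weight is still home in the dock, and I handed the job in at about 24 s.

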